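# Open the pickle jar in the jar brace

### The job

Lift the pickle jar with the red cap out of the grey carrier and stand it fully down in the square pocket of the blue jar brace, which keeps it from turning. There, and nowhere else, unscrew the red cap (anticlockwise seen from above) until its threads let go, leave the jar in the brace, and finish still holding the cap level and still a few centimetres straight above the jar's mouth. Leave everything else on the counter where it is.

Things in the scene. Friction and masses are not known exactly. Their poses are not given: they have to be found in the camera images.
- jar: square glass jar of green pickles: body 62 x 62 mm, 70 mm tall, then a round neck 40 mm in diameter; 0.24 to 0.45 kg. Origin: centre of its underside, z up, x and y square to its sides (any quarter turn is equivalent). It starts in one of the carrier's two wells, at any yaw, cap on.
- cap: red round screw cap, 58 mm in diameter, 20 mm tall, 30 g. Origin: centre of its lower edge, z up; screwed on, this is 76 mm above the jar's underside and 6 mm above its glass shoulder, the cap's top 96 mm above the underside. The jar may be carried by it in a firm grip (60 N). It turns with steady friction, under 0.8 N m.
- mouth (a point): centre of the jar's mouth with its springy seal, 88 mm above the jar's underside. Lugs hold the cap until it has turned 1.05 to 1.35 rad anticlockwise (from above) relative to the jar, without rising; then the seal nudges it up 2 mm and it lifts straight off. Free to at least 1.7 rad, then a stop. Pulling up earlier lifts the jar.
- carrier: fixed grey plastic block 120 x 225 x 24 mm, origin under its centre, with two round wells 92 mm in diameter and 18 mm deep at y = -52.5 and +52.5 mm in its frame (well floor 6 mm above its underside). A jar turns freely in a well.
- brace: jar brace: fixed blue block 124 x 124 x 36 mm, origin under its centre, with a square pocket 68 x 68 mm, 26 mm deep, in the middle of its top, square to its x and y (floor 10 mm above its underside, black pad). The jar fits with 3 mm play all round and can turn about 0.1 rad either way in it.
- jar2: bystander, leave alone: the other jar, same glass body but a yellow lid and orange contents, 62 x 62 x 96 mm; origin under its centre
- bottle_red: bystander, leave alone: red squeeze bottle, 60 mm dia, 170 mm tall; origin under its centre
- bottle_yellow: bystander, leave alone: yellow squeeze bottle, 60 mm dia, 170 mm tall; origin under its centre
- tub: bystander, leave alone: empty clear tub, 100 x 160 x 50 mm; origin under its centre
- bowl: bystander, leave alone: white bowl, 100 mm dia, 45 mm tall; origin under its centre
- turner: bystander, leave alone: spatula lying flat; origin under it
- shaker: bystander, leave alone: small aluminium shaker, 44 mm dia, 82 mm tall; origin under its centre
There are look-alikes about, which are no part of the job. Of the things like the cap, leave any that is black, brown or yellow; of the rest the larger one is meant.

How it is judged:
On the way, in this order (a step that is already met when the one before it is completed fails the run):
1. the jar is lifted clear of the carrier with its cap on (z of jar in the frame of carrier above 0.03 m and z of cap in the frame of jar below 0.08 m), for 0.1 s.
2. the jar stands fully down in the brace, cap still on (z of jar in the frame of brace below 0.014 m and horizontal distance between jar and brace below 0.008 m and angle between jar's own z axis and vertical below 0.08 rad and z of cap in the frame of jar below 0.08 m), for 0.2 s.
3. the cap comes off while the jar stays in the brace (z of jar in the frame of brace below 0.014 m and horizontal distance between jar and brace below 0.008 m and angle between jar's own z axis and vertical below 0.08 rad and z of cap in the frame of jar above 0.088 m), for 0.2 s.
At the end, for the whole second after the job is handed in: Jar upright in the brace's pocket, within 4 mm of fully down and 8 mm of centre; the gripper still holds the red cap at rest, level within 0.2 rad, within 25 mm of straight above the jar and 14 to 84 mm higher than when screwed on, not touching the jar (z of jar in the frame of brace below 0.014 m and horizontal distance between jar and brace below 0.008 m and angle between jar's own z axis and vertical below 0.08 rad and z of cap in the frame of jar between 0.09 and 0.16 m and horizontal distance between cap and jar below 0.025 m and angle between cap's own z axis and vertical below 0.2 rad and linear speed of cap below 0.02 m/s and contact force between cap and jar below 0.2 N and contact force between cap and the fingers above 1 N); the arm keeps its last pose, push and grip.
It fails at once if the jar is opened anywhere but down in the brace (z of cap in the frame of jar above 0.088 m and (horizontal distance between jar and brace above 0.012 m or z of jar in the frame of brace above 0.03 m)).
It fails at once if a bystander is moved by more than 30 mm (distance of any of jar2, bottle_red, bottle_yellow, tub, bowl, turner, shaker from where it was at the start of the episode above 0.03 m).
It fails at once if the jar is tipped over (angle between jar's own z axis and vertical above 0.6 rad).
It also fails if it takes over 38 s, if anything falls off the work surface, if the arm or the gripper's body presses on something with over 40 N, if the wrist force passes 120 N, or if a joint passes its speed limit or range.

### The arm

A 6-joint arm with a two-finger parallel gripper is mounted at the origin on the work surface. World frame = base frame: x ahead of the robot, y to its left, z up, the work surface at z = 0. Lengths are in m, angles in rad, forces in N, time in s.
With the tool pointing down it reaches from about 0.3 to 0.775 m from the base axis. Payload 14.6 kg.
Tool frame: the origin (TCP) lies on the front face of the gripper's body, between the roots of the fingers; the fingertips stand 73 mm ahead of it and the grasp point (between the pads) lies 54 mm ahead of it; z points along the fingers, y is the line along which they close (so a half turn about z gives the same grasp; the last joint's range is limited). The gripper opens to 85 mm and grips with 20 to 120 N. Pads are 22 mm wide; open, the fingers measure 114 mm over their backs; the gripper's body (76 mm by 85 mm) begins 54 mm behind the grasp point. The pads swing forward as they close: fully open they stand 13 mm farther back than shut.
Start: joints at [1.035, 0.3, 1.521, -0, 1.321, -0.067], TCP at [0.248, 0.491, 0.304] pointing down, gripper open.
Joint ranges: [-3.03, 3.03], [-0.79, 2.21], [0.23, 2.52], [-1.04, 4.18], [0, 3.07], [-2.55, 2.55]. Speed limits (rad/s): [2.22, 2.22, 2.57, 3.14, 3.14, 3.14].

### API

Orientations are given as a 3x3 rotation matrix whose columns are the frame's x, y, z axes.
In Python, from bench import bot gives the robot as it stands.
- The arm moves only by the shell command python3 -m creep 'ROWS' [FORCE]. ROWS is JSON, a list that holds one entry, the list of rows, each a list of 7 numbers: the shift along the tool's x, y, z in mm, then the turn, a rotation vector about the tool's x, y, z in rad, then the opening, from 0 (shut) to 1 (fully open). A call has 1 to 8 rows; each row shifts and turns the commanded pose from where the row before left it, along the tool's axes as they then stand; what a row does not reach is not made up. A row lasts 1/8 s, in which the tool goes at most 62.5 mm and 10.7 degrees, less where a joint would pass 70% of its speed; a pose out of reach is approached as far as the arm can. A call is refused whole if a number of a shift passes 62.5 or a number of a turn 0.188, either way. A call with a gripper value outside its range is refused whole. The fingers move at their own pace and stop on an object; FORCE is the grip in N (left out, the last holds). Time passes only in rows, so rows that do not move let the fingers close. It gives the time, the measured TCP pose, the force, the opening and the grip force at its end, in the units of the state.
- bot.read_state(): the state, without advancing time (a new reading comes with each control period).
- bot.read_camera(name): name is "side" or "top" or "wrist"; returns a dict with "color" (420x560x3 uint8, red, green, blue), "mtx" (3x3 intrinsics, pixels), "dist" ([k1, k2, p1, p2, k3] as OpenCV has them; the pictures are not rectified), "R" (3x3) and "t" (3): a world point X has camera coordinates R X + t. Camera axes: x right, y down, z forward; pixel columns grow to the right and rows downward; lengths in m; the calibration is good to about 2 mm. A picture is of the moment at which its call begins. There is no depth.
- bot.close_job(): hands the job in; it is judged then, once.
The state is a dict: "time": time; "q": joint angles; "joint_velocities": joint speeds; "joint_torque": joint torques, N m; "eef_pos": TCP position; "eef_rot": TCP orientation; "contact_force": force on the tool from outside, world axes, zero at the start; "moment": the same for the moment, N m; "finger_gap": finger opening in m; "finger_force": force on a finger pad.
Only numpy, scipy, OpenCV 4.12 (cv2) and the standard library are available. Lean on these libraries where they do the work, as an engineer would, in place of code of your own. Each camera call takes 0.05 s, during which the arm holds its last target. There are 200 camera calls.

## Working session

There is one attempt and no reset: what is moved stays moved. The work goes in short steps, Python scripts to look and compute and a shell command to move; the robot and the scene stay as the last step left them, time stands still between calls to the robot, and variables do not carry over. Pictures are saved under pics/ and viewed, at most 10 in all, crops included, and the job is handed in when it is done.

```bash
mkdir -p pics; ls; python3 - <<'E'
from bench import bot
import cv2,pickle
s=bot.read_state(); print({k:s[k] for k in('time','eef_pos','eef_rot','finger_gap','contact_force')})
d={}
for n in('top','side','wrist'):
    c=bot.read_camera(n); d[n]=c; cv2.imwrite(f'pics/{n}0.png',c['color'][:,:,::-1]); print(n,c['R'],c['t'],c['mtx'][0],c['dist'])
pickle.dump(d,open('cams0.pkl','wb'))
E
```

```text
pics
{'time': 0.0, 'eef_pos': array([0.24843139, 0.49052586, 0.30330946]), 'eef_rot': array([[-8.92105294e-01,  4.51827180e-01, -5.86971954e-04],
       [ 4.51827557e-01,  8.92104707e-01, -1.02442546e-03],
       [ 6.07771761e-05, -1.17910548e-03, -9.99999303e-01]]), 'finger_gap': 0.08535632386153816, 'contact_force': array([ 0.05889529, -0.27808824,  0.28650023])}
top [[ 0.00737726 -0.9999412   0.0079485 ]
 [-0.99177677 -0.00833218 -0.12770829]
 [ 0.12776701 -0.006941   -0.99177992]] [-0.08280099  0.51060919  1.53530557] [521.00518662   0.         276.34723838] [0.00349238 0.         0.         0.         0.        ]
side [[-0.99980832  0.01076638 -0.01635263]
 [ 0.01949756  0.62345872 -0.78161312]
 [ 0.00178005 -0.78178214 -0.62354913]] [0.50214564 0.10144926 0.95319619] [403.6960935    0.         284.46663163] [-0.00670436  0.          0.          0.          0.        ]
wrist [[ 0.45188793  0.89207305 -0.00172483]
 [ 0.84537038 -0.42761124  0.32015239]
 [ 0.28486176 -0.14613112 -0.94736449]] [-0.54990184 -0.041024    0.37975192] [298.85449916   0.         284.19373122] [0.00352719 0.         0.         0.         0.        ]
```

View pics/top0.png

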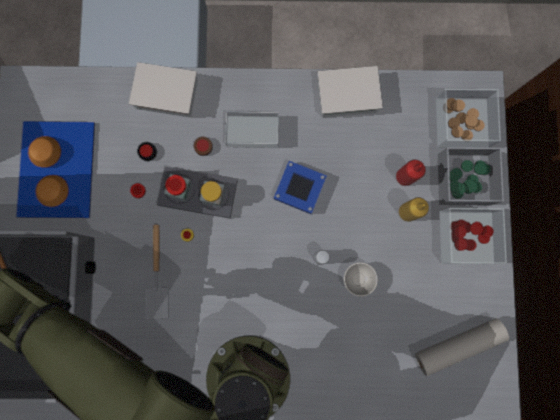

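View pics/side0.png

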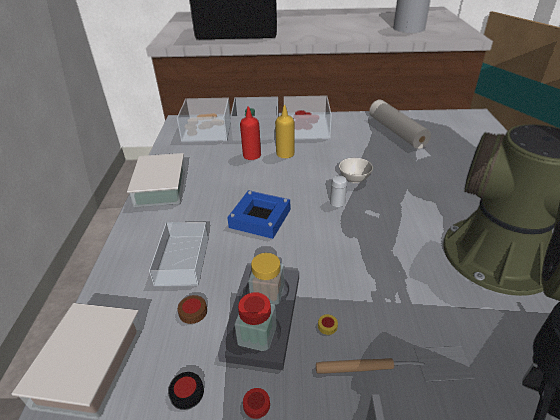

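Candidates for the cap, in the top picture:
- red on the green jar in the carrier at (175,184)
- small loose red at (138,191)
- black-rimmed at (147,151)
- brown at (203,146)
- yellow-rimmed at (187,235)

I choose (175,184), which is (255,308) in the side view. The yellow-lidded jar2 stands beside it at (211,190), and the brace is at (301,187). Next I check this in enlarged crops.

```bash
python3 - <<'E'
import cv2,pickle,numpy as np
d=pickle.load(open('cams0.pkl','rb'))
t=d['top']['color'][:,:,::-1]; s=d['side']['color'][:,:,::-1]
a=cv2.resize(t[150:225,150:250],(800,600),interpolation=cv2.INTER_CUBIC)
b=cv2.resize(t[150:225,255:345],(400,333),interpolation=cv2.INTER_CUBIC)
cv2.imwrite('pics/topA.png',a)
c=cv2.resize(s[180:380,210:310],(400,800),interpolation=cv2.INTER_CUBIC)[:600]
cb=cv2.resize(t[150:225,267:337],(400,428),interpolation=cv2.INTER_CUBIC)
o=np.zeros((600,800,3),np.uint8); o[:,:400]=c; o[:428,400:]=cb
cv2.imwrite('pics/mixB.png',o)
E
```

```text
(no output)
```

View pics/topA.png

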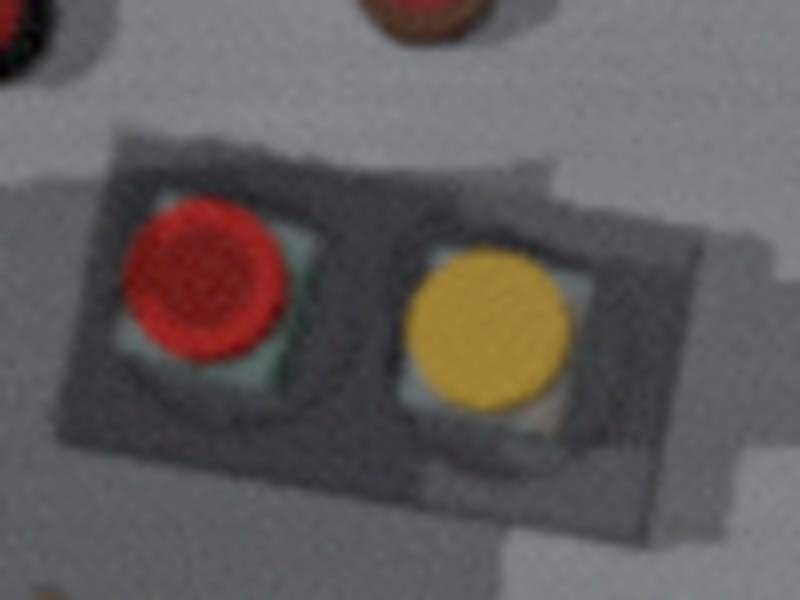

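View pics/mixB.png

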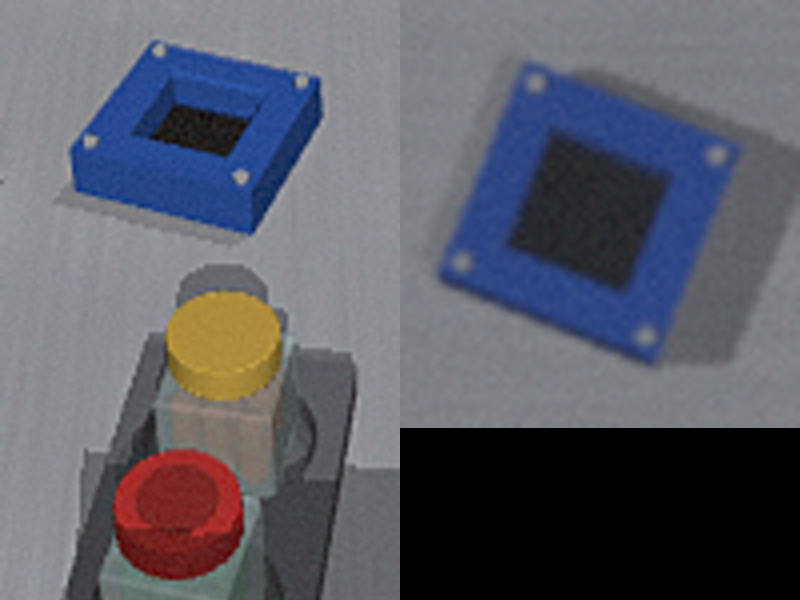

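The crops confirm it: the red cap is on the square green jar, with the cap-top centre at topA (205,279) and side crop (177,496). The yellow lid belongs to jar2, and the brace's four corner screws show clearly in both views. Next I triangulate.

```bash
cat > h.py <<'E'
import cv2,numpy as np
def tri(obs):
    # obs: list of (cam, (u,v)) -> world point
    A=[]
    for c,p in obs:
        x,y=cv2.undistortPoints(np.array([[p]],float),c['mtx'],np.array(c['dist']))[0,0]
        P=np.c_[c['R'],c['t']]; A+=[x*P[2]-P[0],y*P[2]-P[1]]
    X=np.linalg.svd(np.array(A))[2][-1]; X=X[:3]/X[3]
    res=[np.linalg.norm(cv2.projectPoints(X[None],cv2.Rodrigues(c['R'])[0],np.array(c['t'],float),c['mtx'],np.array(c['dist']))[0].ravel()-p) for c,p in obs]
    return X,np.round(res,2)
def onz(c,p,z):
    x,y=cv2.undistortPoints(np.array([[p]],float),c['mtx'],np.array(c['dist']))[0,0]
    R=c['R'];C=-R.T@c['t'];d=R.T@[x,y,1]; return C+d*(z-C[2])/d[2]
E
python3 - <<'E'
import pickle,numpy as np
from h import *
d=pickle.load(open('cams0.pkl','rb'));T,S=d['top'],d['side']
A=lambda u,v:(150+(u+.5)/8-.5,150+(v+.5)/8-.5)
B=lambda u,v:(267+(u+.5)/5.714-.5,150+(v+.5)/5.707-.5)
L=lambda u,v:(210+(u+.5)/4-.5,180+(v+.5)/4-.5)
print('cap top',tri([(T,A(205,279)),(S,L(177,496))]))
print('jar2 top',tri([(T,A(488,329)),(S,L(223,332))]))
P=[]
for t,s in zip([(136,83),(316,154),(246,335),(61,262)],[(91,141),(160,50),(301,82),(241,177)]):
    X,r=tri([(T,B(*t)),(S,L(*s))]);P.append(X);print(X.round(4),r)
P=np.array(P);print('brace',P.mean(0));
for i in range(4):
    e=P[(i+1)%4]-P[i];print(np.linalg.norm(e).round(4),np.degrees(np.arctan2(e[1],e[0]))%90)
Q=np.array([onz(T,A(*p),.076) for p in[(160,193),(322,235),(275,390),(115,345)]]);print('jar sh',Q.mean(0))
Q2=np.array([onz(T,A(*p),.024) for p in[(118,130),(703,228),(645,545),(58,440)]]);print('carrier',Q2.mean(0))
for Z in(Q,Q2):
  for i in range(4):
    e=Z[(i+1)%4]-Z[i];print(np.linalg.norm(e).round(4),np.degrees(np.arctan2(e[1],e[0]))%90)
E
```

```text
cap top (array([0.55810298, 0.21421497, 0.101596  ]), array([0.13, 0.21]))
jar2 top (array([0.540557  , 0.11194172, 0.10043908]), array([0.25, 0.36]))
[ 0.6338 -0.1204  0.0362] [0.34 0.41]
[ 0.5956 -0.2158  0.0376] [0.47 0.53]
[ 0.4995 -0.1787  0.0358] [0.29 0.33]
[ 0.5374 -0.0812  0.0371] [0.25 0.3 ]
brace [ 0.56659744 -0.1490568   0.03668753]
0.1027 68.1920746872341
0.103 68.92254744040773
0.1046 68.73885342203866
0.104 67.85692053786423
jar sh [0.55848748 0.21414913 0.076     ]
carrier [0.55049553 0.16165192 0.024     ]
0.0619 75.82084599806467
0.0597 74.93297235513475
0.0612 74.69974675178361
0.0585 75.59919930658542
0.2265 80.86602102865105
0.1231 80.74116143472881
0.2255 80.28814344049765
0.1208 81.2017961846217
```

Checks against the text:
- Cap top is at z 0.1016, where 0.102 is expected.
- Brace top is at 0.0367, where 0.036 is expected.
- Shoulder is 60 mm, carrier is 226 x 122 mm, and reach is 0.6 m, all consistent.
- Jar yaw is 75.2° and brace yaw 68.4°.

I turn the tool first, so that the fingers close along the jar's flat side and stay away from jar2.

```bash
cat > go.py <<'E'
import sys,numpy as np
from bench import bot
s=bot.read_state();R=np.array(s['eef_rot']);p=np.array(s['eef_pos'])
print('t',round(s['time'],2),'p',p.round(4),'yawY',np.degrees(np.arctan2(R[1,1],R[0,1])).round(2),'gap',round(s['finger_gap'],4),'ff',np.round(s['finger_force'],1),'F',np.round(s['contact_force'],1),'q',np.round(s['q'],2),'tool z',R[:,2].round(4))
if len(sys.argv)>3: print('shift mm',(R.T@(np.array(sys.argv[1:4],float)-p)*1000).round(1))
E
python3 -m creep '[[[0,0,0,0,0,0.17,1],[0,0,0,0,0,0.17,1],[0,0,0,0,0,0.17,1],[0,0,0,0,0,0.17,1],[0,0,0,0,0,0.17,1],[0,0,0,0,0,0.17,1],[0,0,0,0,0,0.17,1],[0,0,0,0,0,0.17,1]]]' 60
python3 go.py 0.558 0.2142 0.28
```

```text
time: 1.15
eef_pos: [0.2485, 0.4906, 0.3036]
eef_rot: [[0.261, 0.965, -0.0], [0.965, -0.261, -0.001], [-0.001, -0.0, -1.0]]
contact_force: [0.2, 0.9, 0.6]
finger_gap: 0.0854
finger_force: 0.0
t 1.15 p [0.2485 0.4906 0.3036] yawY -15.1 gap 0.0854 ff 0.0 F [0.2 0.9 0.6] q [ 1.04  0.3   1.52 -0.    1.32  1.3 ] tool z [-3.e-04 -5.e-04 -1.e+00]
shift mm [-186.2  370.9   23.7]
```

```bash

python3 -m creep '[[[-23,46,3,0,0,0,1],[-23,46,3,0,0,0,1],[-23,46,3,0,0,0,1],[-23,46,3,0,0,0,1],[-23,46,3,0,0,0,1],[-23,46,3,0,0,0,1],[-23,46,3,0,0,0,1],[-23,46,3,0,0,0,1]]]'
python3 -m creep '[[[-2,3,0,0,0,0,1],[0,0,0,0,0,0,1]]]'
python3 go.py 0.558 0.2142 0.18
python3 - <<'E'
from bench import bot
import cv2,pickle
d={}
for n in('top','side','wrist'):
    c=bot.read_camera(n); d[n]=c
cv2.imwrite('pics/w1.png',d['wrist']['color'][:,:,::-1])
pickle.dump(d,open('cams1.pkl','wb'))
E
```

```text
time: 2.15
eef_pos: [0.5584, 0.2175, 0.2796]
eef_rot: [[0.255, 0.967, -0.0], [0.967, -0.255, -0.0], [-0.0, -0.0, -1.0]]
contact_force: [-0.2, 0.2, 1.1]
finger_gap: 0.0855
finger_force: 0.0
time: 2.4
eef_pos: [0.5596, 0.2162, 0.2796]
eef_rot: [[0.256, 0.967, -0.001], [0.967, -0.256, -0.0], [-0.0, -0.001, -1.0]]
contact_force: [-0.8, -0.4, 0.3]
finger_gap: 0.0853
finger_force: 0.0
t 2.4 p [0.5596 0.2162 0.2796] yawY -14.81 gap 0.0853 ff 0.0 F [-0.8 -0.4  0.3] q [0.31 0.43 1.4  0.   1.31 0.57] tool z [-7.e-04 -1.e-04 -1.e+00]
shift mm [-2.3 -1.  99.6]
```

View pics/w1.png

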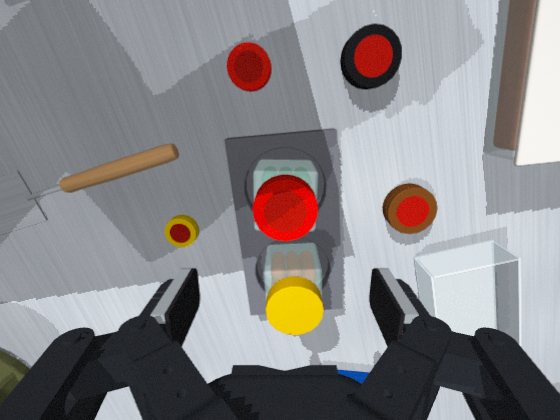

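The wrist view shows the red cap between the fingers' plane, with its dark disc centred at about (287,207) and jar2's lid at (294,306). The fingers straddle cleanly. I check the cap position against this third view.

```bash
python3 - <<'E'
import pickle
from h import *
d=pickle.load(open('cams0.pkl','rb'));T,S=d['top'],d['side'];W=pickle.load(open('cams1.pkl','rb'))['wrist']
A=lambda u,v:(150+(u+.5)/8-.5,150+(v+.5)/8-.5)
L=lambda u,v:(210+(u+.5)/4-.5,180+(v+.5)/4-.5)
t,s,w=(T,A(205,279)),(S,L(177,496)),(W,(286.5,207.5))
print(tri([t,s,w]),tri([t,w]),onz(W,(286.5,207.5),.102))
E
python3 -m creep '[[[-2,-1,30,0,0,0,1],[0,0,30,0,0,0,1],[0,0,30,0,0,0,1],[0,0,10,0,0,0,1],[0,0,0,0,0,0,1]]]'
python3 go.py 0.558 0.2142 0.153
```

```text
(array([0.55924815, 0.2152564 , 0.09993912]), array([0.3 , 1.32, 3.57])) (array([0.56034223, 0.21571517, 0.09271163]), array([0.14, 0.47])) [0.56141968 0.21849446 0.102     ]
time: 3.18
eef_pos: [0.5581, 0.2149, 0.1802]
eef_rot: [[0.254, 0.967, -0.0], [0.967, -0.254, -0.0], [-0.0, -0.0, -1.0]]
contact_force: [-0.4, 0.0, 0.7]
finger_gap: 0.0855
finger_force: 0.0
t 3.17 p [0.5581 0.2149 0.1802] yawY -14.74 gap 0.0855 ff 0.0 F [-0.4  0.   0.7] q [0.31 0.53 1.5  0.   1.11 0.56] tool z [-1.e-04 -0.e+00 -1.e+00]
shift mm [-0.7  0.1 27.2]
```

```bash
cat > cap.py <<'E'
import cv2,numpy as np
from scipy.optimize import minimize
def hull(c,X,ss=4):
    a=np.linspace(0,2*np.pi,60);pts=np.array([[X[0]+.029*np.cos(t),X[1]+.029*np.sin(t),X[2]-h] for h in(0,.02) for t in a])
    u=cv2.projectPoints(pts,cv2.Rodrigues(c['R'])[0],np.array(c['t'],float),c['mtx'],np.array(c['dist']))[0][:,0]
    return cv2.convexHull(u.astype(np.float32))
def fit(c,x0,z):
    x0=np.array(x0[:2]);h=hull(c,[*x0,z]);hsv=cv2.cvtColor(np.ascontiguousarray(c['color']),cv2.COLOR_RGB2HSV)
    H,S,V=cv2.split(hsv.astype(int));m=(((H<8)|(H>172))&(S>140)&(V>60)).astype(np.uint8)
    lo=h.min((0,1))-15;hi=h.max((0,1))+15;w=np.zeros_like(m);w[int(lo[1]):int(hi[1]),int(lo[0]):int(hi[0])]=1;m*=w
    n,l,st,_=cv2.connectedComponentsWithStats(m);m=(l==1+st[1:,4].argmax()).astype(np.float32)
    def cost(d):
        b=np.zeros(m.shape,np.uint8);cv2.fillPoly(b,[np.round(hull(c,[*(x0+d*1e-3),z])*16).astype(np.int32)],1,shift=4);return np.abs(b-m).sum()
    r=minimize(cost,[0,0],method='Nelder-Mead',options=dict(initial_simplex=[[-5,-4],[5,-3],[0,6]]))
    return (x0+r.x*1e-3).round(4),r.fun,m.sum()
E
python3 - <<'E'
import pickle
from cap import *
from bench import bot
d=pickle.load(open('cams0.pkl','rb'));e=pickle.load(open('cams1.pkl','rb'))
for c in(d['top'],d['side'],e['wrist'],bot.read_camera('wrist')): print(fit(c,[.558,.2142],.102))
E
```

```text
(array([0.5581, 0.2165]), np.float64(51.0), np.float32(316.0))
(array([0.5565, 0.2156]), np.float64(79.0), np.float32(847.0))
(array([0.5592, 0.2156]), np.float64(213.0), np.float32(3402.0))
(array([0.5592, 0.2151]), np.float64(489.0), np.float32(8264.0))
```

```bash

python3 -m creep '[[[1,0,14,0,0,0,1],[0,0,13,0,0,0,1],[0,0,0,0,0,0,1]]]' 80
python3 go.py 0.5588 0.2155 0.153
python3 -m creep '[[[0,0,0,0,0,0,0],[0,0,0,0,0,0,0],[0,0,0,0,0,0,0],[0,0,0,0,0,0,0],[0,0,0,0,0,0,0],[0,0,0,0,0,0,0]]]' 80
python3 go.py 0.5588 0.2155 0.28
```

```text
time: 3.6
eef_pos: [0.5581, 0.2153, 0.1515]
eef_rot: [[0.255, 0.967, -0.002], [0.967, -0.255, -0.001], [-0.001, -0.002, -1.0]]
contact_force: [-0.1, -1.0, -0.1]
finger_gap: 0.0851
finger_force: 0.0
t 3.6 p [0.5581 0.2153 0.1515] yawY -14.78 gap 0.0851 ff 0.0 F [-0.1 -1.  -0.1] q [ 0.31  0.57  1.52 -0.    1.06  0.56] tool z [-2.2e-03 -7.0e-04 -1.0e+00]
shift mm [ 0.4  0.6 -1.5]
time: 4.35
eef_pos: [0.559, 0.2155, 0.1538]
eef_rot: [[0.255, 0.967, 0.002], [0.967, -0.255, 0.0], [0.001, 0.002, -1.0]]
contact_force: [1.4, -0.4, 6.4]
finger_gap: 0.0556
finger_force: 84.5
t 4.35 p [0.559  0.2155 0.1538] yawY -14.79 gap 0.0556 ff 84.5 F [ 1.4 -0.4  6.4] q [ 0.31  0.56  1.52 -0.    1.06  0.56] tool z [ 1.8e-03  5.0e-04 -1.0e+00]
shift mm [ 1.000e-01  0.000e+00 -1.262e+02]
```

```bash

python3 -m creep '[[[0,0,-5,0,0,0,0],[0,0,-10,0,0,0,0],[0,0,-15,0,0,0,0],[0,0,0,0,0,0,0]]]'
python3 go.py 0.5588 0.2155 0.285
python3 - <<'E'
from bench import bot
import cv2,numpy as np
s=bot.read_camera('side')['color'][200:400,200:400];w=bot.read_camera('wrist')['color'][100:300,180:380]
cv2.imwrite('pics/lift.png',cv2.resize(np.hstack([s,w])[:,:,::-1],(800,400),interpolation=cv2.INTER_CUBIC))
E
```

```text
time: 4.85
eef_pos: [0.559, 0.2156, 0.1846]
eef_rot: [[0.255, 0.967, 0.003], [0.967, -0.255, 0.001], [0.001, 0.002, -1.0]]
contact_force: [-0.5, -0.5, -3.0]
finger_gap: 0.0559
finger_force: 85.2
t 4.85 p [0.559  0.2156 0.1846] yawY -14.78 gap 0.0559 ff 85.2 F [-0.5 -0.5 -3. ] q [0.31 0.52 1.5  0.   1.12 0.56] tool z [ 2.6e-03  8.0e-04 -1.0e+00]
shift mm [-0.000e+00  1.000e-01 -1.004e+02]
```

View pics/lift.png

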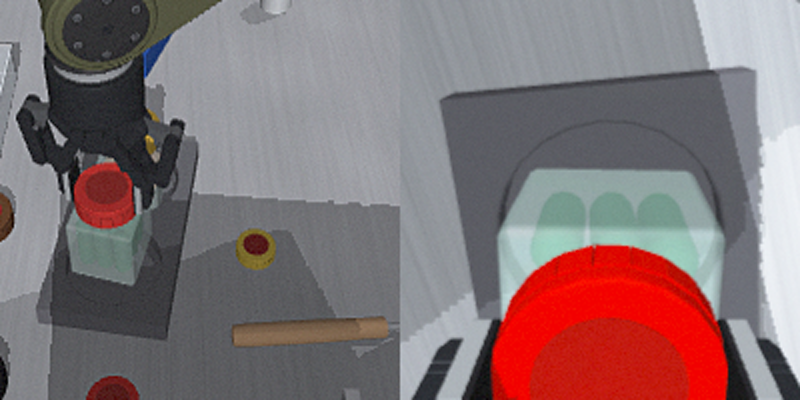

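Lift picture: the jar hangs level, cap on at side-crop (107,185), square to the fingers, and clear of the well. I raise it over jar2's height, carry it across and turn it to the brace's yaw.

```bash

python3 -m creep '[[[0,0,-20,0,0,0,0],[0,0,-30,0,0,0,0],[0,0,-30,0,0,0,0],[0,0,-20,0,0,0,0],[0,0,0,0,0,0.06,0],[0,0,0,0,0,0.057,0],[0,0,0,0,0,0,0]]]'
python3 go.py 0.5666 -0.1491 0.285
```

```text
time: 5.82
eef_pos: [0.5584, 0.2154, 0.2823]
eef_rot: [[0.366, 0.931, -0.001], [0.931, -0.366, -0.0], [-0.001, -0.001, -1.0]]
contact_force: [0.8, 0.4, -2.8]
finger_gap: 0.0556
finger_force: 85.8
t 5.83 p [0.5584 0.2154 0.2823] yawY -21.47 gap 0.0556 ff 85.8 F [ 0.8  0.4 -2.8] q [ 0.31  0.43  1.4  -0.    1.32  0.68] tool z [-9.e-04 -3.e-04 -1.e+00]
shift mm [-336.2  141.    -2.6]
```

```bash

python3 -m creep '[[[-15,6,0,0,0,0,0],[-35,15,0,0,0,0,0],[-50,21,0,0,0,0,0],[-55,23,0,0,0,0,0],[-55,23,0,0,0,0,0],[-55,23,0,0,0,0,0],[-45,19,0,0,0,0,0],[-26,11,0,0,0,0,0]]]'
python3 -m creep '[[[0,0,0,0,0,0,0],[0,0,0,0,0,0,0]]]'
python3 go.py 0.5666 -0.1491 0.2
python3 - <<'E'
from bench import bot
import cv2,pickle
d={n:bot.read_camera(n) for n in('top','side','wrist')};pickle.dump(d,open('cams2.pkl','wb'))
cv2.imwrite('pics/w2.png',d['wrist']['color'][:,:,::-1])
E
```

```text
time: 6.82
eef_pos: [0.5659, -0.152, 0.2827]
eef_rot: [[0.367, 0.93, -0.0], [0.93, -0.367, -0.0], [-0.0, -0.0, -1.0]]
contact_force: [0.6, -0.0, -3.4]
finger_gap: 0.0555
finger_force: 85.7
time: 7.08
eef_pos: [0.5664, -0.1488, 0.2828]
eef_rot: [[0.366, 0.931, -0.0], [0.931, -0.366, 0.0], [0.0, -0.0, -1.0]]
contact_force: [0.3, -0.1, -4.3]
finger_gap: 0.0554
finger_force: 85.7
t 7.08 p [ 0.5664 -0.1488  0.2828] yawY -21.47 gap 0.0554 ff 85.7 F [ 0.3 -0.1 -4.3] q [-0.32  0.4   1.44  0.    1.3   0.06] tool z [-3.e-04  2.e-04 -1.e+00]
shift mm [-0.2  0.3 82.8]
```

View pics/w2.png

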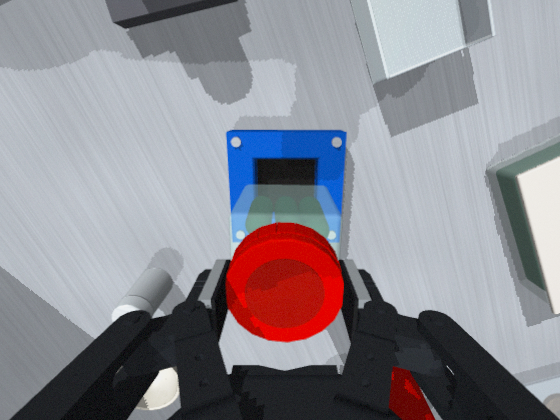

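The wrist view shows the jar edges parallel to the brace's, with screws at (236,143), (336,143), (240,235) and (331,235) and the cap at (285,282). I check the alignment numerically in the wrist camera.

```bash
python3 - <<'E'
import pickle
from h import *
from cap import fit
W=pickle.load(open('cams2.pkl','rb'))['wrist']
P=np.array([onz(W,p,.036) for p in[(236,143),(336,143),(331,235),(240,235)]])
print(P.round(4),P.mean(0).round(4))
for i in range(4):
    e=P[(i+1)%4]-P[i];print(np.linalg.norm(e).round(4),(np.degrees(np.arctan2(e[1],e[0]))%90).round(1))
print('cap',fit(W,[.5664,-.1488],.102+.2828-.1538))
# jar bottom far corner edges / shoulder edge direction
a,b=onz(W,(246,185),.137),onz(W,(325,185),.137);print('jar edge yaw at bottom',np.degrees(np.arctan2(*(b-a)[1::-1]))%90, np.linalg.norm(b-a))
E
```

```text
[[ 0.5381 -0.0836  0.036 ]
 [ 0.6345 -0.1214  0.036 ]
 [ 0.5967 -0.2178  0.036 ]
 [ 0.4996 -0.1796  0.036 ]] [ 0.5672 -0.1506  0.036 ]
0.1035 68.6
0.1035 68.6
0.1043 68.6
0.1035 68.2
cap (array([ 0.5665, -0.1478]), np.float64(736.0), np.float32(11253.0))
jar edge yaw at bottom 68.57426788886714 0.058189954396960175
```

```bash

python3 -m creep '[[[-1,0.5,15,0,0,0,0],[0,0,30,0,0,0,0],[0,0,30,0,0,0,0],[0,0,12,0,0,0,0],[0,0,0,0,0,0,0]]]'
python3 go.py 0.5669 -0.1498 0.1578
python3 -m creep '[[[0,0,5,0,0,0,0],[0,0,5,0,0,0,0],[0,0,5,0,0,0,0],[0,0,0,0,0,0,0]]]'
python3 go.py 0.5669 -0.1498 0.1578
```

```text
time: 7.85
eef_pos: [0.5667, -0.1498, 0.1953]
eef_rot: [[0.366, 0.931, -0.001], [0.931, -0.366, 0.0], [-0.0, -0.001, -1.0]]
contact_force: [0.3, 0.6, -2.9]
finger_gap: 0.0557
finger_force: 85.7
t 7.85 p [ 0.5667 -0.1498  0.1953] yawY -21.47 gap 0.0557 ff 85.7 F [ 0.3  0.6 -2.9] q [-0.32  0.49  1.53 -0.    1.13  0.05] tool z [-1.2e-03  4.0e-04 -1.0e+00]
shift mm [ 0.1  0.3 37.5]
time: 8.35
eef_pos: [0.5666, -0.1499, 0.1805]
eef_rot: [[0.366, 0.931, -0.001], [0.931, -0.366, 0.0], [-0.0, -0.001, -1.0]]
contact_force: [-0.6, 0.8, -3.8]
finger_gap: 0.0554
finger_force: 85.7
t 8.35 p [ 0.5666 -0.1499  0.1805] yawY -21.49 gap 0.0554 ff 85.7 F [-0.6  0.8 -3.8] q [-0.32  0.5   1.54 -0.    1.1   0.05] tool z [-6.e-04  2.e-04 -1.e+00]
shift mm [ 0.2  0.2 22.7]
```

The jar is now 3 mm inside the pocket rim with no contact force. I continue down.

```bash

python3 -m creep '[[[0,0,6,0,0,0,0],[0,0,6,0,0,0,0],[0,0,5,0,0,0,0],[0,0,3,0,0,0,0],[0,0,0,0,0,0,0]]]'
python3 go.py 0.5669 -0.1498 0.1578
python3 -m creep '[[[0,0,2,0,0,0,0],[0,0,1,0,0,0,0],[0,0,0,0,0,0,0]]]'
python3 go.py 0.5669 -0.1498 0.1578
```

```text
time: 8.98
eef_pos: [0.5667, -0.15, 0.1606]
eef_rot: [[0.366, 0.931, -0.0], [0.931, -0.366, 0.0], [-0.0, -0.0, -1.0]]
contact_force: [0.1, -0.1, -3.5]
finger_gap: 0.0556
finger_force: 85.7
t 8.97 p [ 0.5667 -0.15    0.1606] yawY -21.48 gap 0.0556 ff 85.7 F [ 0.1 -0.1 -3.5] q [-0.32  0.53  1.55 -0.    1.06  0.05] tool z [-4.e-04  1.e-04 -1.e+00]
shift mm [0.2 0.1 2.8]
time: 9.35
eef_pos: [0.5668, -0.15, 0.1581]
eef_rot: [[0.366, 0.931, 0.0], [0.931, -0.366, -0.0], [0.0, 0.0, -1.0]]
contact_force: [-0.8, -0.7, -1.5]
finger_gap: 0.0556
finger_force: 85.9
t 9.35 p [ 0.5668 -0.15    0.1581] yawY -21.49 gap 0.0556 ff 85.9 F [-0.8 -0.7 -1.5] q [-0.32  0.53  1.55 -0.    1.06  0.05] tool z [ 3.e-04 -1.e-04 -1.e+00]
shift mm [ 0.2 -0.   0.3]
```

```bash

python3 -m creep '[[[0,0,1,0,0,0,0],[0,0,0,0,0,0,0],[0,0,0,0,0,0,0]]]'
python3 go.py 0.5669 -0.1498 0.1578
python3 -m creep '[[[0,0,0,0,0,-0.05,0],[0,0,0,0,0,-0.1,0],[0,0,0,0,0,-0.12,0],[0,0,0,0,0,-0.12,0],[0,0,0,0,0,-0.12,0],[0,0,0,0,0,-0.12,0],[0,0,0,0,0,-0.12,0],[0,0,0,0,0,0,0]]]'
python3 go.py 0.5669 -0.1498 0.1578; python3 -c "
from bench import bot;print(bot.read_state()['moment'])"
```

```text
time: 9.72
eef_pos: [0.5671, -0.1501, 0.1578]
eef_rot: [[0.366, 0.931, 0.001], [0.931, -0.366, -0.001], [-0.0, 0.002, -1.0]]
contact_force: [-0.7, -0.1, 5.3]
finger_gap: 0.0553
finger_force: 86.8
t 9.72 p [ 0.5671 -0.1501  0.1578] yawY -21.48 gap 0.0553 ff 86.8 F [-0.7 -0.1  5.3] q [-0.32  0.53  1.55 -0.    1.05  0.05] tool z [ 1.5e-03 -6.0e-04 -1.0e+00]
shift mm [ 0.2 -0.3  0. ]
time: 10.72
eef_pos: [0.5673, -0.1503, 0.1579]
eef_rot: [[-0.366, 0.93, 0.002], [0.93, 0.366, -0.001], [-0.002, 0.002, -1.0]]
contact_force: [1.3, -1.3, 5.9]
finger_gap: 0.055
finger_force: 86.8
t 10.72 p [ 0.5673 -0.1503  0.1579] yawY 21.49 gap 0.055 ff 86.8 F [ 1.3 -1.3  5.9] q [-0.32  0.53  1.55 -0.    1.05 -0.7 ] tool z [ 0.002 -0.001 -1.   ]
shift mm [ 0.6 -0.2  0.1]
[-0.36682642  0.09657959  0.10084129]
```

The jar is seated and the cap is turning with low side force. I turn on to about 1.55 rad in total.

```bash

python3 -m creep '[[[0,0,0,0,0,-0.12,0],[0,0,0,0,0,-0.12,0],[0,0,0,0,0,-0.12,0],[0,0,0,0,0,-0.12,0],[0,0,0,0,0,-0.12,0],[0,0,0,0,0,-0.12,0],[0,0,0,0,0,-0.08,0],[0,0,0,0,0,0,0]]]'
python3 go.py 0.5669 -0.1498 0.1578
python3 - <<'E'
from bench import bot
import cv2,numpy as np
s=bot.read_camera('side')['color'][140:290,190:340];w=bot.read_camera('wrist')['color'][120:370,155:405]
cv2.imwrite('pics/turned.png',cv2.resize(np.hstack([cv2.resize(s,(250,250)),w])[:,:,::-1],(800,400),interpolation=cv2.INTER_CUBIC))
E
```

```text
time: 11.72
eef_pos: [0.5673, -0.1501, 0.158]
eef_rot: [[-0.922, 0.386, 0.002], [0.386, 0.922, -0.001], [-0.002, 0.0, -1.0]]
contact_force: [0.1, -0.4, 7.4]
finger_gap: 0.0558
finger_force: 86.9
t 11.72 p [ 0.5673 -0.1501  0.158 ] yawY 67.28 gap 0.0558 ff 86.9 F [ 0.1 -0.4  7.4] q [-0.32  0.53  1.55 -0.    1.05 -1.5 ] tool z [ 2.e-03 -7.e-04 -1.e+00]
shift mm [0.5 0.1 0.2]
```

View pics/turned.png

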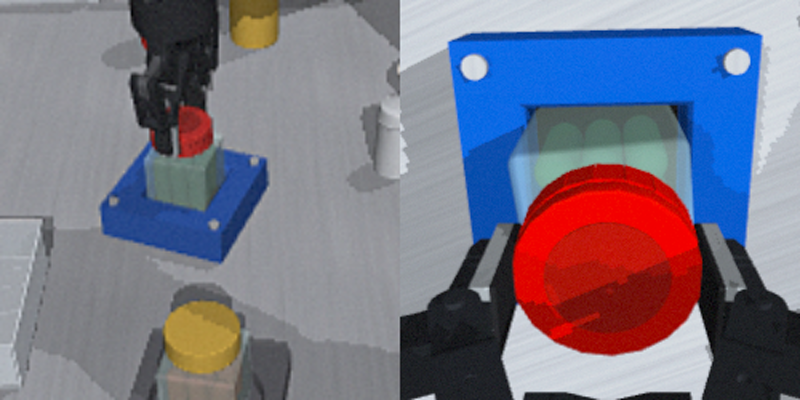

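The picture shows the jar down in the pocket with the cap turned, still at the same height, after a 1.55 rad total turn. I lift a few millimetres and watch the force: about -3 N would mean the jar is coming along.

```bash

python3 -m creep '[[[0,0,-2,0,0,0,0],[0,0,-2,0,0,0,0],[0,0,-2,0,0,0,0],[0,0,0,0,0,0,0],[0,0,0,0,0,0,0]]]'
python3 go.py
```

```text
time: 12.45
eef_pos: [0.5667, -0.1499, 0.1627]
eef_rot: [[-0.923, 0.386, -0.0], [0.386, 0.923, 0.0], [0.0, -0.0, -1.0]]
contact_force: [0.3, 0.3, 0.6]
finger_gap: 0.0556
finger_force: 86.1
t 12.45 p [ 0.5667 -0.1499  0.1627] yawY 67.31 gap 0.0556 ff 86.1 F [0.3 0.3 0.6] q [-0.32  0.53  1.55  0.    1.06 -1.5 ] tool z [-3.e-04  1.e-04 -1.e+00]
```

The force is about 0, so the cap is free. I lift to about 40 mm.

```bash

python3 -m creep '[[[0,0,-5,0,0,0,0],[0,0,-8,0,0,0,0],[0,0,-8,0,0,0,0],[0,0,-8,0,0,0,0],[0,0,-6,0,0,0,0],[0,0,0,0,0,0,0],[0,0,0,0,0,0,0],[0,0,0,0,0,0,0]]]'
python3 go.py
python3 - <<'E'
from bench import bot
import cv2,numpy as np
s=bot.read_camera('side')['color'][140:290,190:340];w=bot.read_camera('wrist')['color'][120:370,155:405]
cv2.imwrite('pics/off.png',cv2.resize(np.hstack([cv2.resize(s,(250,250)),w])[:,:,::-1],(800,400),interpolation=cv2.INTER_CUBIC))
E
```

```text
time: 13.45
eef_pos: [0.5667, -0.15, 0.1976]
eef_rot: [[-0.923, 0.386, -0.001], [0.386, 0.923, 0.0], [0.001, -0.0, -1.0]]
contact_force: [0.1, -0.0, -0.7]
finger_gap: 0.0555
finger_force: 86.1
t 13.45 p [ 0.5667 -0.15    0.1976] yawY 67.32 gap 0.0555 ff 86.1 F [ 0.1 -0.  -0.7] q [-0.32  0.48  1.53  0.    1.13 -1.5 ] tool z [-5.e-04  2.e-04 -1.e+00]
```

View pics/off.png

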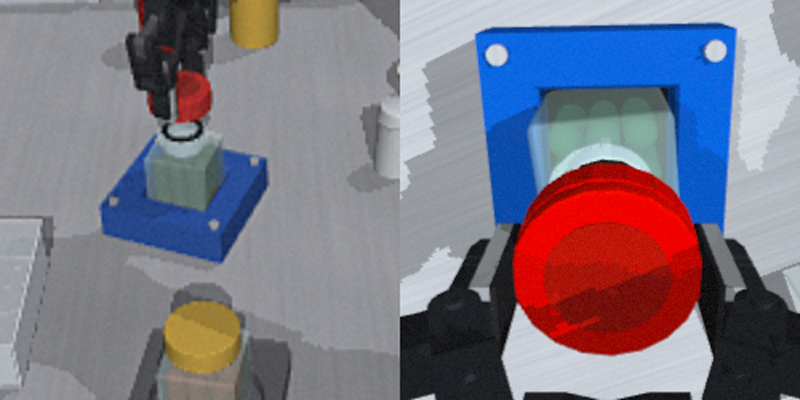

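The cap is held level above the open mouth at side-crop (182,130), and the jar is still down in the brace. I hand in.

```bash
python3 -c "
from bench import bot;print(bot.close_job())"
```

```text
the job is handed in; nothing more can be done
None
```

I handed the job in at 13.5 s: the jar stands down in the brace with its cap unscrewed (1.55 rad turn), and the gripper holds the cap level and still about 40 mm above its screwed-on height; I got no verdict back.

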